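# Release the zone key left latched on the cutting-table switch box

## Task

One of the four vacuum-zone keys on the switch box was left latched down. Tap each of the four keys lightly with the fingertips, one at a time from the robot's left to its right, to feel which one it is, without pressing any of them home; then press the latched key home once and let it go, so that it springs up and all four keys are up. Never push one of the other keys down to its latch, and leave everything else on the box and the table where it stands.

Things in the scene. Friction and masses are not known exactly. Their poses are not given: they have to be found in the camera images.
- console: fixed grey switch box of the vacuum cutting table, 130 mm (its x) x 390 mm (its y) x 60 mm tall; origin at the centre of its underside on the table, x away from the robot, y towards the robot's left, turned up to 0.35 rad. Its flat top carries four identical grey keys in a straight row along its y, at y = +78, +26, -26 and -78 mm and x = 0; four brass pipe stubs stick out of its far side below the top
- unit_a: one of the four identical key units, with its key; which place in the row it has varies. Origin on the box's top (60 mm above the table) at the centre of its key, axes as the box's. The grey key is 34 mm (x) x 28 mm (y), in a thin black frame 3 mm high; its flat top lies 22 mm above this origin when the key is up, less what it is pressed
- key_a (a joint): how far the key of unit_a is pressed, m: 0 up, 0.014 at the lower stop. Push-push: pressed past about 11 mm and let go, an up key stays latched at about 7.7 mm, while a latched key is released and rises to 0; a press short of 9 mm changes nothing. An up key starts to give at about 2 N, needs about 5 N at 4 mm and 7 to 12 N further down; a latched key stays put below about 5 N and goes home with 8 to 10 N
- unit_b: one of the four identical key units, with its key; which place in the row it has varies. Origin on the box's top (60 mm above the table) at the centre of its key, axes as the box's. The grey key is 34 mm (x) x 28 mm (y), in a thin black frame 3 mm high; its flat top lies 22 mm above this origin when the key is up, less what it is pressed
- key_b (a joint): how far the key of unit_b is pressed, m: 0 up, 0.014 at the lower stop. Push-push: pressed past about 11 mm and let go, an up key stays latched at about 7.7 mm, while a latched key is released and rises to 0; a press short of 9 mm changes nothing. An up key starts to give at about 2 N, needs about 5 N at 4 mm and 7 to 12 N further down; a latched key stays put below about 5 N and goes home with 8 to 10 N
- unit_c: one of the four identical key units, with its key; which place in the row it has varies. Origin on the box's top (60 mm above the table) at the centre of its key, axes as the box's. The grey key is 34 mm (x) x 28 mm (y), in a thin black frame 3 mm high; its flat top lies 22 mm above this origin when the key is up, less what it is pressed
- key_c (a joint): how far the key of unit_c is pressed, m: 0 up, 0.014 at the lower stop. Push-push: pressed past about 11 mm and let go, an up key stays latched at about 7.7 mm, while a latched key is released and rises to 0; a press short of 9 mm changes nothing. An up key starts to give at about 2 N, needs about 5 N at 4 mm and 7 to 12 N further down; a latched key stays put below about 5 N and goes home with 8 to 10 N
- unit_d: one of the four identical key units, with its key; which place in the row it has varies. Origin on the box's top (60 mm above the table) at the centre of its key, axes as the box's. The grey key is 34 mm (x) x 28 mm (y), in a thin black frame 3 mm high; its flat top lies 22 mm above this origin when the key is up, less what it is pressed
- key_d (a joint): how far the key of unit_d is pressed, m: 0 up, 0.014 at the lower stop. Push-push: pressed past about 11 mm and let go, an up key stays latched at about 7.7 mm, while a latched key is released and rises to 0; a press short of 9 mm changes nothing. An up key starts to give at about 2 N, needs about 5 N at 4 mm and 7 to 12 N further down; a latched key stays put below about 5 N and goes home with 8 to 10 N
- spool: loose blue thread spool, 34 mm across, 36 mm tall, standing on the left end of the switch box's top; origin at the centre of its underside
- tin: loose flat aluminium tin, 40 mm across, 18 mm tall, on the right end of the switch box's top; origin at the centre of its underside
- spray_can: loose white spray can, 54 mm across, 150 mm tall, standing to the right of the box; origin at the centre of its underside
- glue_jar: loose amber glue jar with a white lid, 72 mm across, 105 mm tall, standing to the left of the box; origin at the centre of its underside
- screwdriver: loose screwdriver lying in front of the box, on the robot's side
- hammer: loose hammer lying behind the box
- chalk_box: loose cardboard box 50 x 80 x 30 mm behind the box; origin at the centre of its underside

How it is judged:
By the outcome, as a careful person would: the job done as asked, in the order asked, and still so for the second after the job is handed in, with the robot touching nothing.
It also fails if it takes over 48 s, if anything falls off the work surface, if the arm or the gripper's body presses on something with over 40 N, if the wrist force passes 120 N, or if a joint passes its speed limit or range.

## Robot

A 6-joint arm with a two-finger parallel gripper is mounted at the origin on the work surface. World frame = base frame: x ahead of the robot, y to its left, z up, the work surface at z = 0. Lengths are in m, angles in degrees, forces in N, time in s.
With the tool pointing down it reaches from about 0.25 to 0.725 m from the base axis. Payload 9.7 kg.
Tool frame: the origin (TCP) lies midway between the tips of the shut fingers; the grasp point (between the pads) lies bot.hold_point_z behind it (bot.hold_point_z is the distance from the TCP to the grasp point, in m); z points along the fingers, y is the line along which they close (so a half turn about z gives the same grasp; the last joint's range is limited). The gripper opens to 85 mm and grips with 20 to 120 N. Pads are 22 mm wide; open, the fingers measure 114 mm over their backs; the gripper's body (76 mm by 85 mm) begins 54 mm behind the grasp point. The pads swing forward as they close: fully open they stand 13 mm farther back than shut.
Start: joints at [76.203, 4.979, 10.078, 95.1, 0, 90], TCP at [0.131, 0.534, 0.231] pointing down, gripper open.
Joint ranges: [-179.16, 179.16], [-48.56, 103.87], [-65.8, 70.77], [-126.05, 130.52], [-82.76, 87.17], [-180, 180]. Speed limits (degrees/s): [127.2, 127.2, 147.25, 180, 180, 180].

## Interface

Orientations are given as [roll, pitch, yaw] about the fixed x, y, z axes, in that order (R = Rz(yaw) Ry(pitch) Rx(roll)).
In Python, from workcell import bot, camera, camera_model, ticket gives the robot as it stands.
- The arm moves only by the tool send_rows, never from a script. Its argument "targets" is text: rows parted by semicolons, each of 5 numbers parted by spaces: the shift along the tool's x, y, z in mm, then the turn about the tool's z in degrees, then the closure in counts, from 0 (fully open) to 255 (shut). A call has 1 to 20 rows; each row is the pose to reach, as a shift and turn from the pose commanded when the call began, along the tool's axes at that moment; what a row does not reach only later rows make up. A row lasts 1/8 s, in which the tool goes at most 62.5 mm and 10.7 degrees, less where a joint would pass 70% of its speed; a pose out of reach is approached as far as the arm can. A call with a gripper value outside its range is refused whole. The fingers move at their own pace and stop on an object; "newtons" is the grip in N (left out, the last holds). Time passes only in rows, so rows that repeat a pose let the fingers close. It gives the time, the measured TCP pose, the force, the opening and the grip force at its end, in the units of the state.
- bot.get_obs(): the state, without advancing time (a new reading comes with each control period).
- camera(name): name is "scene" or "top"; returns the picture (420x560x3 uint8, blue, green, red); there is no depth.
- camera_model(name): a dict with "K" (3x3 intrinsics, pixels), "dist_coeffs" ([k1, k2, p1, p2, k3] as OpenCV has them; the pictures are not rectified), "pose" (4x4, takes a point from camera to world coordinates). Camera axes: x right, y down, z forward; pixel columns grow to the right and rows downward; lengths in m; the calibration is good to about 2 mm. A picture is of the moment at which its call begins. camera_model takes no time and is no camera call.
- ticket.job_done(): hands the job in; it is judged then, once.
The state is a dict: "time": time; "q": joint angles; "qd": joint speeds; "joint_efforts": joint torques, N m; "ee_pos": TCP position; "tcp_rot": TCP orientation; "wrist_force": force on the tool from outside, world axes, zero at the start; "torque": the same for the moment, N m; "opening": finger opening in m; "grasp_force": force on a finger pad.
Only numpy, scipy, OpenCV 4.12 (cv2) and the standard library are available. Lean on these libraries where they do the work, as an engineer would, in place of code of your own. Each camera call takes 0.05 s, during which the arm holds its last target. There are 200 camera calls.

## Working session

There is one attempt and no reset: what is moved stays moved. The work goes in short steps, Python scripts to look and compute and a tool call to move; the robot and the scene stay as the last step left them, time stands still between calls to the robot, and variables do not carry over. Pictures are saved under pics/ and viewed, at most 10 in all, crops included, and the job is handed in when it is done.

Besides the shell and the picture viewer there is one more tool, called in YAML: its name, and indented under it one key for each argument. send_rows: Moves the arm, as the interface text tells. Its arguments: {"type":"object","properties":{"targets":{"type":"string"},"newtons":{"type":"number"}},"required":["targets"]}

```bash
mkdir -p pics; python3 - <<'E'
from workcell import bot,camera,camera_model
import cv2,numpy as np
for n in("scene","top"):
    cv2.imwrite(f"pics/{n}0.png",camera(n)); m=camera_model(n); print(n,np.round(m["pose"],3).tolist(),np.round(m["K"],1).tolist(),m["dist_coeffs"])
print(bot.get_obs(),bot.hold_point_z)
E
```

```text
scene [[0.863, 0.378, -0.334, 0.921], [0.504, -0.626, 0.595, -0.506], [0.015, -0.682, -0.731, 0.714], [0.0, 0.0, 0.0, 1.0]] [[387.2, 0.0, 271.1], [0.0, 387.2, 211.1], [0.0, 0.0, 1.0]] [0.0369869 0.        0.        0.        0.       ]
top [[-0.015, -0.984, 0.178, 0.364], [-1.0, 0.018, 0.012, 0.009], [-0.015, -0.178, -0.984, 1.328], [0.0, 0.0, 0.0, 1.0]] [[540.1, 0.0, 288.7], [0.0, 540.1, 212.5], [0.0, 0.0, 1.0]] [-0.18238629  0.          0.          0.          0.        ]
{'time': 0.1, 'q': array([7.62054083e+01, 5.00933872e+00, 1.00390126e+01, 9.50978231e+01,
       7.87072997e-04, 9.00020229e+01]), 'qd': array([-0.03368549, -0.07965206,  0.12256942,  0.03928053, -0.07591489,
        0.01539921]), 'joint_efforts': array([-5.77194387e-04, -5.21561122e+01,  4.65653050e+01,  1.60295359e-02,
        3.47823368e-05,  5.89609726e-06]), 'ee_pos': array([0.13109366, 0.53395177, 0.23064078]), 'tcp_rot': array([-1.79931851e+02, -7.84666377e-04,  1.66203384e+02]), 'wrist_force': array([-0.53180244, -0.16709874,  0.05607319]), 'torque': array([ 0.0033418 , -0.00033768,  0.03916191]), 'grasp_force': 0.0, 'opening': 0.08527263413845221} 0.0187
```

View pics/scene0.png

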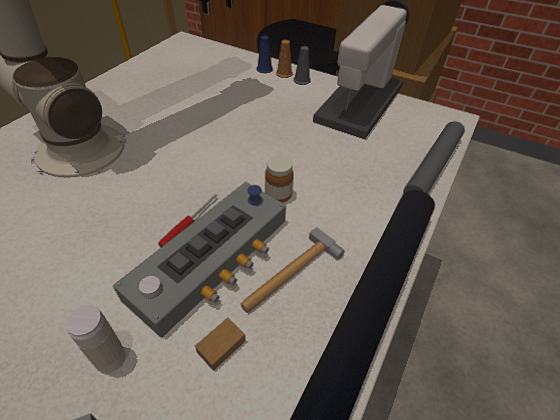

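View pics/top0.png

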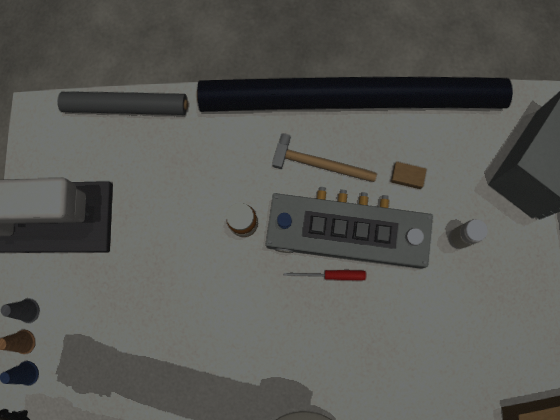

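The top view shows the box with its corners at about (273,194), (432,213), (428,267), (268,248), and the keys at about (318,224), (340,228), (362,231), (384,234). The spool is at (285,220) and the tin at (415,237). Next I'll measure the box and keys.

```bash
cat > h.py <<'E'
import cv2,numpy as np
from workcell import camera_model
def ray(n,px,z):
    m=camera_model(n);P=np.array(m["pose"])
    u=cv2.undistortPoints(np.array(px,float).reshape(-1,1,2),np.array(m["K"]),np.array(m["dist_coeffs"])).reshape(-1,2)
    d=np.c_[u,np.ones(len(u))]@P[:3,:3].T
    return P[:3,3]+d*((z-P[2,3])/d[:,2])[:,None]
def proj(n,pts):
    m=camera_model(n);P=np.linalg.inv(np.array(m["pose"]))
    return cv2.projectPoints(np.array(pts,float),cv2.Rodrigues(P[:3,:3])[0],P[:3,3],np.array(m["K"]),np.array(m["dist_coeffs"]))[0].reshape(-1,2)
E
python3 - <<'E'
from h import *
im=cv2.imread("pics/top0.png");g=im.max(2)
corn=ray("top",[(273,194),(432,213),(428,267),(268,248)],.06);print(corn.round(4),corn.mean(0), [np.linalg.norm(corn[i]-corn[i-1]) for i in range(4)])
keys=[(318,224),(340,228),(362,231),(384,234)]
print("gray at keys",[im[y,x].tolist() for x,y in keys],"panel",im[238,329],"box",im[252,300])
for t in (45,55,65):
    mk=np.zeros_like(g);mk[205:255,300:402]=(g[205:255,300:402]>t)
    n,l,s,c=cv2.connectedComponentsWithStats(mk,connectivity=4)
    print(t,[(c[i].round(1).tolist(),s[i][2:].tolist()) for i in range(1,n) if 60<s[i][4]<600])
print(ray("top",keys,.082))
v=cv2.resize(im[190:275,260:440],None,fx=4,fy=4,interpolation=cv2.INTER_CUBIC);s=cv2.imread("pics/scene0.png")
w=cv2.resize(s[195:285,150:270],None,fx=2,fy=2); 
cv2.imwrite("pics/crop1.png",cv2.convertScaleAbs(v,alpha=1.8))
E
```

```text
[[ 0.6393  0.061   0.06  ]
 [ 0.586  -0.3209  0.06  ]
 [ 0.4564 -0.3037  0.06  ]
 [ 0.5092  0.0742  0.06  ]] [ 0.54772497 -0.12235333  0.06      ] [np.float64(0.1308133064100644), np.float64(0.3856649227931499), np.float64(0.13074070560753034), np.float64(0.3815831550125189)]
gray at keys [[63, 64, 63], [62, 64, 63], [64, 65, 64], [63, 63, 63]] panel [47 46 46] box [39 40 39]
45 [([317.8, 223.6], [13, 15, 160]), ([339.8, 226.6], [13, 15, 158]), ([361.9, 229.6], [13, 15, 154]), ([383.5, 233.0], [12, 15, 157])]
55 [([317.7, 223.6], [13, 15, 146]), ([339.8, 226.5], [13, 14, 145]), ([361.9, 229.5], [13, 14, 150]), ([383.2, 232.9], [11, 15, 139])]
65 []
[[ 0.56096426 -0.04424444  0.082     ]
 [ 0.55057126 -0.09536915  0.082     ]
 [ 0.54251876 -0.14661259  0.082     ]
 [ 0.53442815 -0.19801598  0.082     ]]
```

View pics/crop1.png

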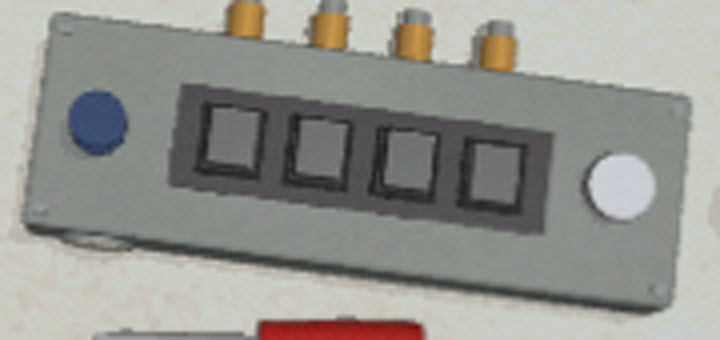

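The four key centroids are (317.8,223.6), (339.8,226.6), (361.9,229.6) and (383.5,233.0). The rightmost key shows less frame on its left, so it may be the sunk one. Next I'll fit the row of keys and work out the first move.

```bash
cat > plan.py <<'E'
from h import *
k=ray("top",[(317.8,223.6),(339.8,226.6),(361.9,229.6),(383.3,233)],.081)[:,:2]
s=np.array([78,26,-26,-78])/1000
p=[np.polyfit(s,k[:,i],1) for i in (0,1)]
yaw=np.arctan2(-p[0][0],p[1][0]);O=np.array([p[0][1],p[1][1]])
ey=np.array([-np.sin(yaw),np.cos(yaw)])
K=[O+ey*a for a in s]
E
python3 - <<'E'
from plan import *
from workcell import bot
from scipy.spatial.transform import Rotation as R
print(np.degrees(yaw),O,np.hypot(p[0][0],p[1][0]),np.round(K,4))
# check in scene view
print(proj("scene",[[*q,.082] for q in K]).round(0).tolist())
o=bot.get_obs();T=R.from_euler('xyz',[180,0,166.203],degrees=True)
for z in (.11,):print(T.inv().apply(np.r_[K[0],z]-[.131,.534,.231])*1000, "turn",(np.degrees(yaw)+90)-166.2)
E
```

```text
-9.291713665275472 [ 0.54976026 -0.12054893] 0.9936513566371739 [[ 0.5624 -0.0436]
 [ 0.554  -0.0949]
 [ 0.5456 -0.1462]
 [ 0.5372 -0.1975]]
[[232.0, 214.0], [215.0, 227.0], [197.0, 242.0], [178.0, 258.0]]
[-556.64922982 -458.03705527  121.        ] turn -85.49171366527546
```

send_rows:
  targets: "-100 -80 0 10 255;-200 -164 0 20 255;-300 -246 0 30 255;-400 -328 0 40 255;-500 -411 0 50 255;-557 -458 0 60 255;-557 -458 0 70 255;-557 -458 0 80 255;-557 -458 40 84.7 255;-557 -458 80 84.7 255;-557 -458 100 84.7 255;-557 -458 120 84.7 255;-557 -458 120 84.7 255;-557 -458 120 84.7 255;-557 -458 120 84.7 255;-557 -458 120 84.7 255;-557 -458 120 84.7 255;-557 -458 120 84.7 255"

```text
time: 2.35
ee_pos: [0.5629, -0.0432, 0.1117]
tcp_rot: [180.0, -0.0, 81.5]
wrist_force: [-0.0, 0.2, -1.6]
opening: -0.0
grasp_force: 0.0
```

```bash
python3 - <<'E'
from workcell import bot,camera
import cv2,numpy as np
a=camera("top")[190:275,260:440];b=camera("scene")[150:270,150:330]
cv2.imwrite("pics/c2.png",np.vstack([cv2.convertScaleAbs(cv2.resize(a,(560,264)),alpha=1.8),cv2.resize(b,(560,330))[:,:560]]))
o=bot.get_obs();print(o["time"],o["ee_pos"],o["tcp_rot"],o["wrist_force"],o["opening"],o["q"])
E
```

```text
2.45 [ 0.56286938 -0.04335002  0.11145626] [ 1.79987387e+02 -1.72040982e-03  8.15132811e+01] [ 0.26823842 -0.22987292 -0.3002126 ] -0.0002115897091617729 [-4.40441829e+00  6.24436199e+00 -1.79948454e+00  8.19434504e+01
  8.18162075e-04  9.40823009e+01]
```

View pics/c2.png

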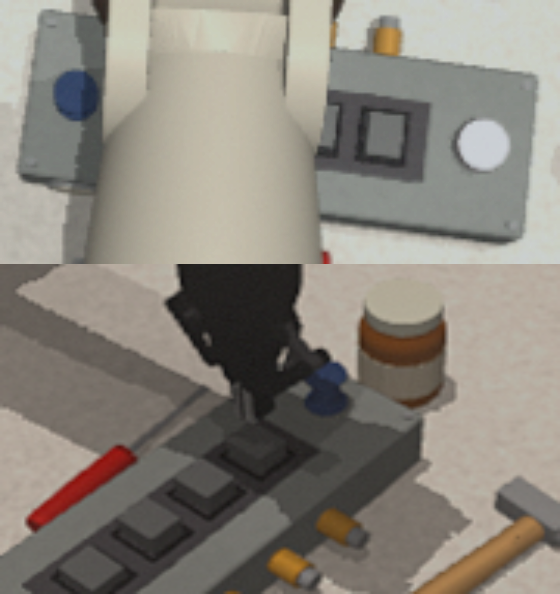

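The shut fingertips stand over the leftmost key and clear of the spool. I'll start the first tap.

send_rows:
  targets: "0 0 12 0 255;0 0 22 0 255;0 0 26 0 255;0 0 28 0 255;0 0 29 0 255;0 0 30 0 255;0 0 30 0 255;0 0 30 0 255"

```text
time: 3.45
ee_pos: [0.563, -0.0435, 0.0816]
tcp_rot: [180.0, 0.0, 81.5]
wrist_force: [-0.6, 0.3, 1.6]
opening: -0.0001
grasp_force: 1.2
```

send_rows:
  targets: "0 0 1 0 255;0 0 2 0 255;0 0 2 0 255;0 0 2 0 255"

```text
time: 3.95
ee_pos: [0.563, -0.0435, 0.0794]
tcp_rot: [180.0, 0.0, 81.5]
wrist_force: [-0.8, -0.5, 3.7]
opening: -0.0004
grasp_force: 1.9
```

Key 1 gives softly at the up height (3.7 N at about 2.5 mm), so it is up. I'll lift and tap key 2.

send_rows:
  targets: "0 0 -10 0 255;0 0 -20 0 255;-26 0 -20 0 255;-52 -0.5 -20 0 255;-52 -0.5 -20 0 255;-52 -0.5 -10 0 255;-52 -0.5 -4 0 255;-52 -0.5 -2 0 255;-52 -0.5 -1 0 255;-52 -0.5 0 0 255;-52 -0.5 0 0 255;-52 -0.5 0 0 255"

```text
time: 5.45
ee_pos: [0.5548, -0.0947, 0.0795]
tcp_rot: [180.0, -0.0, 81.5]
wrist_force: [-0.2, 2.3, 3.6]
opening: -0.0002
grasp_force: 1.9
```

Key 2 is also up (3.6 N). Now key 3.

send_rows:
  targets: "0 0 -10 0 255;0 0 -20 0 255;-26 0 -20 0 255;-52 -0.5 -20 0 255;-52 -0.5 -20 0 255;-52 -0.5 -10 0 255;-52 -0.5 -4 0 255;-52 -0.5 -2 0 255;-52 -0.5 -1 0 255;-52 -0.5 0 0 255;-52 -0.5 0 0 255;-52 -0.5 0 0 255"

```text
time: 6.95
ee_pos: [0.5467, -0.1461, 0.0795]
tcp_rot: [180.0, -0.0, 81.5]
wrist_force: [-0.6, 3.1, 3.5]
opening: 0.0001
grasp_force: 1.9
```

Key 3 is up (3.5 N). Now key 4.

send_rows:
  targets: "0 0 -10 0 255;0 0 -20 0 255;-26 0 -20 0 255;-52 -0.5 -20 0 255;-52 -0.5 -20 0 255;-52 -0.5 -10 0 255;-52 -0.5 -4 0 255;-52 -0.5 -2 0 255;-52 -0.5 -1 0 255;-52 -0.5 0 0 255;-52 -0.5 0 0 255;-52 -0.5 0 0 255"

```text
time: 8.45
ee_pos: [0.5384, -0.1976, 0.0794]
tcp_rot: [180.0, 0.0, 81.5]
wrist_force: [-0.3, 0.6, 0.4]
opening: 0.0002
grasp_force: 0.0
```

No contact at the up height, so key 4 is lower. I'll feel down to it lightly, expecting contact near z = 0.0743.

send_rows:
  targets: "0 0 2 0 255;0 0 4 0 255;0 0 4.5 0 255;0 0 5 0 255;0 0 5 0 255;0 0 5 0 255"

```text
time: 9.2
ee_pos: [0.5384, -0.1976, 0.0743]
tcp_rot: [180.0, 0.0, 81.5]
wrist_force: [-0.7, -1.1, -0.2]
opening: 0.0002
grasp_force: 0.0
```

send_rows:
  targets: "0 0 0.3 0 255;0 0 0.5 0 255;0 0 0.5 0 255;0 0 0.5 0 255"

```text
time: 9.7
ee_pos: [0.5384, -0.1976, 0.074]
tcp_rot: [180.0, 0.0, 81.5]
wrist_force: [-0.1, 0.2, 1.6]
opening: 0.0004
grasp_force: 1.4
```

There is contact at z = 0.074, 8 mm down, so key 4 is the latched one. I'll finish the tap by lifting off, then press key 4 home (about 12.5 mm total) and hold.

send_rows:
  targets: "0 0 -6 0 255;0 0 -12 0 255;0 0 -12 0 255;0 0 -6 0 255;0 0 -2 0 255;0 0 0 0 255;0 0 1.5 0 255;0 0 3 0 255;0 0 4 0 255;0 0 5 0 255;0 0 5 0 255;0 0 5 0 255"

```text
time: 11.2
ee_pos: [0.5381, -0.1975, 0.0696]
tcp_rot: [180.0, 0.0, 81.5]
wrist_force: [-3.9, 1.3, 9.5]
opening: 0.0002
grasp_force: 4.2
```

Pressed to about 12.3 mm at 9.5 N. I'll let go and retreat.

send_rows:
  targets: "0 0 -4 0 255;0 0 -10 0 255;0 0 -20 0 255;0 0 -60 0 255;0 0 -120 0 255;0 -50 -150 0 255;0 -100 -150 0 255;0 -150 -150 0 255;0 -200 -150 0 255;0 -200 -150 0 255;0 -200 -150 0 255"

```text
time: 12.58
ee_pos: [0.3409, -0.1682, 0.2193]
tcp_rot: [179.9, 0.0, 81.5]
wrist_force: [-0.1, -0.4, 1.3]
opening: -0.0001
grasp_force: 0.0
```

```bash
python3 - <<'E'
from workcell import bot,camera
import cv2,numpy as np
a=camera("top")[190:275,260:440];b=camera("scene")[150:330,110:350]
cv2.imwrite("pics/c3.png",np.vstack([cv2.convertScaleAbs(cv2.resize(a,(440,208)),alpha=1.8),cv2.resize(b,(440,330))]))
o=bot.get_obs();print(o["time"],o["ee_pos"],o["wrist_force"])
E
```

```text
12.675 [ 0.34123376 -0.16815034  0.21871933] [ 1.03040141 -0.03167474 -0.4079162 ]
```

View pics/c3.png

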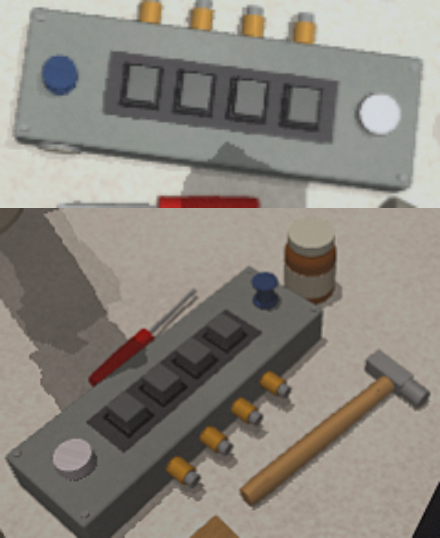

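All four keys now look alike, and the spool, tin and tools stand where they were. I'll check key 4 against the others by its pixel shift.

```bash
python3 - <<'E'
from workcell import camera
import cv2,numpy as np
b0=cv2.imread("pics/scene0.png").astype(int);b=camera("scene").astype(int)
from plan import *
for (u,v) in proj("scene",[[*q,.08] for q in K]).round().astype(int):
    d=np.abs(b-b0).max(2)[v-16:v+17,u-16:u+17];print(u,v,(d>20).sum())
g=camera("top").max(2)
mk=np.zeros_like(g);mk[205:255,300:402]=g[205:255,300:402]>55
n,l,s,c=cv2.connectedComponentsWithStats(mk,connectivity=4)
print([(c[i].round(1).tolist(),s[i][2:].tolist()) for i in range(1,n) if 60<s[i][4]<600])
E
```

```text
232 214 0
216 228 0
198 243 76
178 258 85
[([317.6, 223.6], [13, 15, 150]), ([339.7, 226.5], [13, 14, 150]), ([361.9, 229.5], [13, 14, 150]), ([383.8, 232.5], [12, 14, 143])]
```

Key 4 has risen: the spacing between keys is now even, at about (22.0, 3.0) px, and only key 4's area changed.

```bash
python3 -c "
from workcell import ticket
print(ticket.job_done())"
```

```text
the job is handed in; nothing more can be done
None
```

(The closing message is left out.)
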